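# Find the bored end of a tube block by feel and hold it bore-up

## Task

The aluminium tube block has a deep blind bore in one end and only a shallow recess, which looks the same, in the other: pick it up and find the bored end by feel, by slipping that end over the level peg of the stand to beyond half the peg's length. Then draw it off the peg, turn the bored end straight up (within 15 degrees), ready for a test tube, and finish with the gripper still holding it so, at rest, its lower end at least 10 cm above the table and touching nothing else. Leave the other things where they stand.

Things in the scene. Friction and masses are not known exactly. Their poses are not given: they have to be found in the camera images.
- tube_block: the same tube block; origin at the centre of its long side that lies on the table at the start, 18 mm below point block_center, same axes
- block_center (a point): centre of the loose aluminium tube block, a square bar 70 mm long, 36 x 36 mm across, about 0.2 kg, lying flat on one long side at the start (centre 18 mm up). Its x axis runs along the bar towards the end with the deep bore; y and z stand square to two pairs of flat sides. The bore is blind, round, 19 mm across and 50 mm deep, on the bar's axis. The other end has only a recess 6 mm deep and also 19 mm across, so the ends look alike
- bore_mouth (a point): centre of the mouth of the deep bore, in the end face, 35 mm along x from the block's centre; same axes
- peg_tip (a point): free end of the level steel feeler peg, 95 mm above the table. Its x axis points along the peg out of its post, to the free end; z is up. The peg is 8 mm thick and 55 mm long with a slightly tapered tip; behind it, at its root, stands the post (16 mm along the peg, 26 mm across, top 108 mm above the table). Nothing stands under the peg within 36 mm of its tip, then a foot 12 mm high
- peg_stand: the steel peg stand, fixed to the table; origin on the table under the post, x along the peg. The foot is 80 mm wide across the peg, 12 mm high, and runs from 50 mm behind the origin to 26 mm in front of it; the peg tip lies 63 mm in front
- small_jar: bystander, to be left alone: small round faceted glass jar, 56 mm across, 52 mm tall; origin at the centre of its underside
- bottle: bystander, to be left alone: small capped reagent bottle, 38 mm across, 82 mm tall; origin at the centre of its underside
- stopper: bystander, to be left alone: rubber stopper, 21 mm across, 20 mm tall; origin at the centre of its underside
- lid_cup: bystander, to be left alone: small white cup with a lid, 60 mm across, 56 mm tall; origin at the centre of its underside
- tweezers_1: bystander, to be left alone: steel tweezers lying flat, 128 mm long (along its y), 9 mm thick; origin at the centre of its underside
Mind the look-alikes: they are no part of the job. Leave any red look-alike of the tube_block alone. What is shaped like the peg_stand but blue is not meant.

How it is judged (in metres and radians):
On the way:
1. the deep bore of the block has been slipped over the peg, the peg tip 25 mm or more inside (x of peg_tip in the frame of block_center between -0.025 and 0.01 m and y of peg_tip in the frame of block_center between -0.01 and 0.01 m and z of peg_tip in the frame of block_center between -0.01 and 0.01 m), for 0.1 s.
At the end, for the whole second after the job is handed in: The block is gripped by the fingers and at rest, its bored end pointing straight up within 0.30 rad, its centre at least 125 mm above the table, off the peg and touching neither the stand nor a bystander (angle between block_center's own x axis and vertical below 0.3 rad and height (world z) of block_center above 0.125 m and contact force between the fingers and tube_block above 1 N and contact force between tube_block and peg_stand below 0.1 N and linear speed of tube_block below 0.03 m/s and contact force between tube_block and small_jar below 0.1 N and contact force between tube_block and bottle below 0.1 N and contact force between tube_block and stopper below 0.1 N and contact force between tube_block and lid_cup below 0.1 N and contact force between tube_block and tweezers_1 below 0.1 N); the arm keeps its last pose, push and grip.
It fails at once if the small jar was shoved by more than 20 mm or lifted (distance of small_jar from where it was at the start of the episode above 0.02 m).
It fails at once if the bottle was shoved by more than 20 mm or lifted (distance of bottle from where it was at the start of the episode above 0.02 m).
It fails at once if the stopper was shoved by more than 20 mm or lifted (distance of stopper from where it was at the start of the episode above 0.02 m).
It fails at once if the lid cup was shoved by more than 20 mm or lifted (distance of lid_cup from where it was at the start of the episode above 0.02 m).
It fails at once if the tweezers was shoved by more than 20 mm or lifted (distance of tweezers_1 from where it was at the start of the episode above 0.02 m).
It also fails if it takes over 51 s, if anything falls off the work surface, if the arm or the gripper's body presses on something with over 40 N, if the wrist force passes 120 N, or if a joint passes its speed limit or range.

## Robot

A 7-joint arm with a two-finger parallel gripper is mounted at the origin on a cart in front of the work surface, level with it; the furniture and walls round the work are solid. World frame = base frame: x ahead of the robot, y to its left, z up, the work surface at z = 0. Lengths are in m, angles in degrees, forces in N, time in s.
With the tool pointing down it reaches from about 0.4 to 0.75 m from the base axis. Payload 19.5 kg.
Tool frame: the origin (TCP) lies between the finger pads; the fingertips stand 17 mm ahead of it and the grasp point (between the pads) lies 2 mm behind it; z points along the fingers, y is the line along which they close (so a half turn about z gives the same grasp; the last joint's range is limited). The gripper opens to 85 mm and grips with 20 to 120 N. Pads are 22 mm wide; open, the fingers measure 114 mm over their backs; the gripper's body (76 mm by 85 mm) begins 54 mm behind the grasp point. The pads swing forward as they close: fully open they stand 13 mm farther back than shut.
Start: joints at [69.173, 40.479, -1.581, 85.061, 1.261, 54.483, -4.326], TCP at [0.182, -0.545, 0.248] pointing down, gripper open.
Joint ranges: [-155.06, 155.06], [-18.47, 123.98], [-90, 86.84], [0, 140.48], [-83.41, 263.41], [0, 116], [-161.91, 161.91]. Speed limits (degrees/s): [108.29, 108.29, 147.25, 147.25, 172.46, 172.46, 172.46].

## Interface

Orientations are given as [roll, pitch, yaw] about the fixed x, y, z axes, in that order (R = Rz(yaw) Ry(pitch) Rx(roll)).
In Python, from station import r gives the robot as it stands. The module is installed in compiled form; this text tells all that it offers. Calls block until the motion is done:
- r.move_to(position, orientation): joint-space move of the TCP to a pose.
- r.move_linear(position, orientation=None, v=0.15, f_stop=None): straight line of the TCP; orientation=None keeps the orientation; v is the mean speed in m/s. With f_stop (N) it stops when the force on the tool has changed by that much, and returns True; else False.
- r.move_j(angles): joint-space move.
- r.gripper_to(opening, grasp_force=None): finger opening in m; grasp_force is the grip in N (None keeps the last); returns when the fingers have stopped.
- r.dwell(seconds).
- r.inverse_kinematics(position, orientation): joint angles nearest the present ones, or None.
- r.capture(name): name is "scene" or "top"; returns the picture (420x560x3 uint8, red, green, blue); there is no depth.
- r.camera_model(name): a dict with "K" (3x3 intrinsics, pixels), "view" (4x4, takes a point from world to camera coordinates). Camera axes: x right, y up, looking along -z (the intrinsics and any distortion apply to the point x, -y, -z); pixel columns grow to the right and rows downward; lengths in m; the calibration is good to about 2 mm. A picture is of the moment at which its call begins. camera_model takes no time and is no camera call.
A pose or a line that the arm cannot do raises r.PlanningError and nothing moves.
- r.hand_in(): hands the job in; it is judged then, once.
Readings, each from a call of its own:
- r.get_time(): time.
- r.get_q(): joint angles.
- r.get_qd(): joint speeds.
- r.get_tau(): joint torques, N m.
- r.get_eef_pos(): TCP position.
- r.get_tool_rot(): TCP orientation.
- r.get_wrist_force(): force on the tool from outside, world axes, zero at the start.
- r.get_torque(): the same for the moment, N m.
- r.get_opening(): finger opening in m.
- r.get_grasp_force(): force on a finger pad.
Only numpy, scipy, OpenCV 4.12 (cv2) and the standard library are available. Lean on these libraries where they do the work, as an engineer would, in place of code of your own. Each camera call takes 0.05 s, during which the arm holds its last target. There are 200 camera calls.

## Working session

There is one attempt and no reset: what is moved stays moved. The work goes in short steps, each a Python script; the robot and the scene stay as the last script left them, time stands still between calls to the robot, and variables do not carry over. Pictures are saved under pics/ and viewed, at most 10 in all, crops included, and the job is handed in when it is done.

```bash
mkdir -p pics; python3 - <<'E'
from station import r
import cv2,numpy as np
for n in("scene","top"):
    im=r.capture(n); cv2.imwrite(f"pics/{n}0.png",im[:,:,::-1]); m=r.camera_model(n); print(n,np.round(m["K"],2).tolist(),np.round(m["view"],4).tolist(),[k for k in m])
print(r.get_time(),r.get_eef_pos(),r.get_tool_rot(),r.get_opening())
E
```

```text
scene [[478.3, 0.0, 270.95], [0.0, 478.3, 204.28], [0.0, 0.0, 1.0]] [[-0.669, -0.7432, -0.0066, 0.346], [0.5417, -0.4937, 0.6804, -0.3424], [-0.5089, 0.4516, 0.7328, -1.1593], [0.0, 0.0, 0.0, 1.0]] ['K', 'view']
top [[430.21, 0.0, 278.55], [0.0, 430.21, 201.39], [0.0, 0.0, 1.0]] [[-0.0015, -1.0, -0.0017, -0.0139], [0.9822, -0.0018, 0.1881, -0.5213], [-0.1881, -0.0014, 0.9822, -1.3373], [0.0, 0.0, 0.0, 1.0]] ['K', 'view']
0.1 [ 0.1817892  -0.5452743   0.24788461] [-1.79942818e+02  1.57465861e-03  1.84387906e+01] 0.08583904354795857
```

View pics/scene0.png

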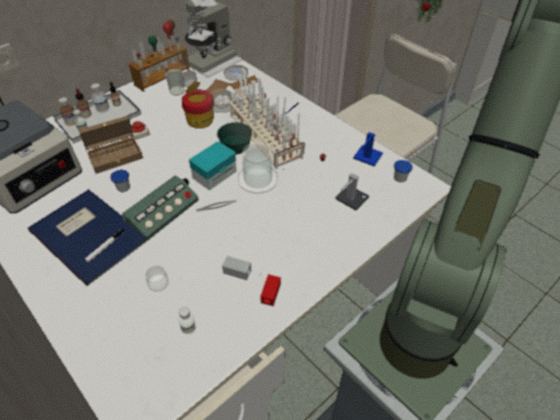

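View pics/top0.png

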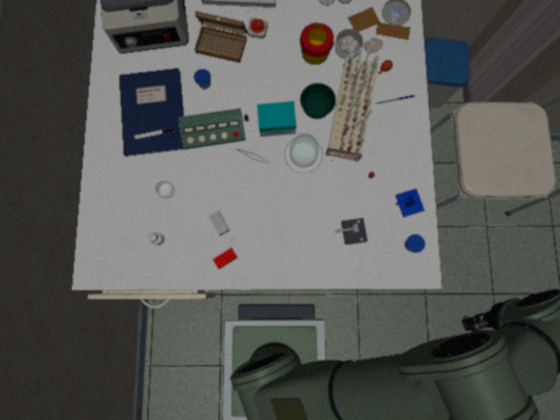

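Scene picture: grey block at (237,267) in scene and (219,222) in top. Red look-alike at (271,290) / (225,258). Steel stand at (352,192) / (354,231), with its peg towards +y. Blue stand at (368,150) / (410,203). I choose the grey ones and check them in enlarged crops.

```bash
python3 - <<'E'
import cv2,numpy as np
s=cv2.imread("pics/scene0.png");t=cv2.imread("pics/top0.png")
def c(im,x,y,w=50,h=37): return cv2.resize(im[y-h:y+h,x-w:x+w],(400,296),interpolation=cv2.INTER_CUBIC)
cv2.imwrite("pics/crop1.png",np.vstack([np.hstack([c(s,237,267),c(s,352,192)]),np.hstack([c(t,219,222),c(t,350,231)])]))
E
```

```text
(no output)
```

View pics/crop1.png

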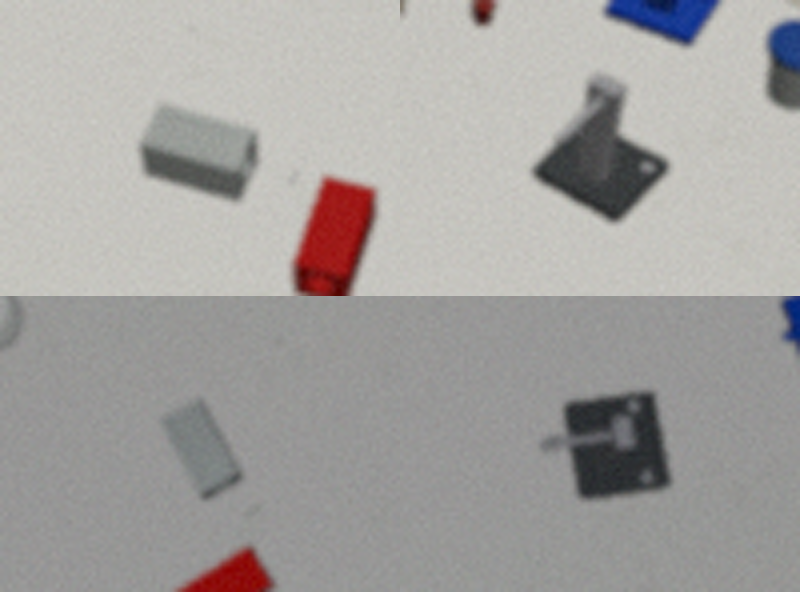

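The crops confirm the grey block (top-face corners in top about (209.8,215.5) to (220.3,234)) and the grey stand, with the peg tip at (335.8,231) in top and (342.5,190) in scene.

```bash
cat > fit.py <<'E'
from station import r
import numpy as np
from scipy.optimize import least_squares
def proj(n,P):
    m=r.camera_model(n);p=np.array(m["view"])[:3]@np.r_[P,1];q=np.array(m["K"])@(p*[1,-1,-1]);return q[:2]/q[2]
def px(c,u0,v0): return np.array([u0+(c[0]+.5)/4-.5, v0+(c[1]+.5)/4-.5])
def place(p,L):
    c,s=np.cos(p[2]),np.sin(p[2]);return np.array([p[0]+c*L[0]-s*L[1],p[1]+s*L[0]+c*L[1],L[2]])
def fit(obs,p0,name):
    f=lambda p:np.concatenate([proj(n,place(p,L))-u for n,L,u in obs])
    s=least_squares(f,p0,loss="soft_l1");print(name,s.x[:2].round(4),np.degrees(s.x[2]).round(2));print(f(s.x).reshape(-1,2).round(2).tolist());return s.x
E
python3 - <<'E'
from fit import *
a,b=.035,.018
B=[]
for c,L in zip([(163,122),(201,102),(241,176),(205,196)],[(a,b,.036),(a,-b,.036),(-a,-b,.036),(-a,b,.036)]): B.append(("top",L,px(c,169,185)))
for c,L in zip([(160,103),(257,130),(243,172),(145,147),(143,172),(240,199)],[(a,-b,.036),(-a,-b,.036),(-a,b,.036),(a,b,.036),(a,b,0),(-a,b,0)]): B.append(("scene",L,px(c,187,230)))
fit(B,[.5,.15,.46],"block")
S=[]
for c,L in zip([(182,202),(166,106),(253,96),(268,190),(143,148)],[(.026,.04,.012),(.026,-.04,.012),(-.05,-.04,.012),(-.05,.04,.012),(.063,0,.095)]): S.append(("top",L,px(c,300,194)))
for c,L in zip([(134,172),(215,220),(268,165),(162,140),(206,80)],[(.026,-.04,.012),(.026,.04,.012),(-.05,.04,.012),(.063,0,.095),(0,0,.108)]): S.append(("scene",L,px(c,302,155)))
for g in(1.5,):
    p=fit(S,[.45,-.2,g],"stand"); print("tip",place(p,(.063,0,.095)))
E
```

```text
block [0.4564 0.1782] 29.88
[[-0.66, 0.37], [-0.38, -0.12], [-0.01, -0.03], [-0.85, 0.54], [0.42, -0.37], [0.35, -0.71], [-0.75, -0.67], [-0.81, -1.07], [0.77, 0.41], [0.59, 0.27]]
stand [ 0.4284 -0.2488] 97.55
[[-0.77, 0.4], [-0.71, 0.22], [0.38, -0.32], [0.8, 0.28], [-1.0, 0.17], [-0.76, -1.39], [0.63, -1.13], [0.99, -1.17], [-1.27, 0.24], [0.43, 0.5]]
tip [ 0.4201649  -0.18635419  0.095     ]
```

```bash
cat > geo.py <<'E'
from fit import *
from scipy.spatial.transform import Rotation as Ro
def up(sgn,phi,tilt=0):
    # tool x = sgn*Z, tool z horizontal along phi (degrees), tilted down by tilt
    z=np.array([np.cos(np.radians(phi)),np.sin(np.radians(phi)),0]);x=np.array([0,0,sgn]);y=np.cross(z,x)
    R=Ro.from_rotvec(y*np.radians(tilt)*(-sgn if False else 1)*0)*Ro.from_matrix(np.c_[x,y,z])
    h=np.cross(z,[0,0,-1]);R=Ro.from_rotvec(h*np.radians(tilt))*R
    return R.as_euler("xyz",degrees=True)
E
python3 - <<'E'
from geo import *
ik=lambda p,o:(lambda q:None if q is None else np.round(q,0).tolist())(r.inverse_kinematics(p,o))
for y in(29.88,-150.12):
  print("grasp",y,ik([.4564,.1782,.021],[180,0,y]),ik([.4564,.1782,.15],[180,0,y]))
t=np.array([.4202,-.1864]);d=np.array([np.cos(np.radians(97.55)),np.sin(np.radians(97.55))])
for y in(-82.45,97.55):
  for k in(.06,-.005): print("peg",y,k,ik([*(t+d*k),.098],[180,0,y]))
for s in(1,-1):
  for phi in(-90,-60,-30,0,30,60,90): print("up",s,phi,[ik([.45,yy,.3],up(s,phi,10)) for yy in(-.1,.1)])
print(Ro.from_euler("xyz",up(1,0,10),degrees=True).as_matrix().round(2))
E
```

```text
grasp 29.88 [-31.0, 58.0, 11.0, 113.0, -42.0, 13.0, -44.0] [-32.0, 43.0, 13.0, 109.0, -18.0, 29.0, -67.0]
grasp -150.12 [-4.0, 62.0, -40.0, 112.0, 72.0, 36.0, 26.0] [7.0, 56.0, -65.0, 108.0, 60.0, 59.0, 34.0]
peg -82.45 0.06 [5.0, 47.0, 15.0, 123.0, -47.0, 15.0, -112.0]
peg -82.45 -0.005 [10.0, 49.0, 19.0, 117.0, -43.0, 21.0, -109.0]
peg 97.55 0.06 [17.0, 46.0, -8.0, 123.0, 25.0, 13.0, -5.0]
peg 97.55 -0.005 [26.0, 47.0, -10.0, 117.0, 24.0, 18.0, 4.0]
up 1 -90 [[-12.0, 54.0, -27.0, 112.0, 65.0, 106.0, 95.0], [-37.0, 58.0, -14.0, 90.0, 51.0, 111.0, 107.0]]
up 1 -60 [None, [-31.0, 56.0, -39.0, 117.0, 68.0, 115.0, 89.0]]
up 1 -30 [None, None]
up 1 0 [None, None]
up 1 30 [None, None]
up 1 60 [[74.0, 64.0, -59.0, 116.0, -52.0, 39.0, 51.0], None]
up 1 90 [[60.0, 64.0, -49.0, 90.0, -30.0, 77.0, 35.0], [49.0, 66.0, -63.0, 112.0, -39.0, 42.0, 39.0]]
up -1 -90 [[-50.0, 64.0, 50.0, 114.0, 44.0, 50.0, -52.0], [-60.0, 62.0, 34.0, 91.0, 33.0, 84.0, -47.0]]
up -1 -60 [None, [-83.0, 78.0, 75.0, 118.0, 19.0, 28.0, -22.0]]
up -1 -30 [None, None]
up -1 0 [None, None]
up -1 30 [None, None]
up -1 60 [[29.0, 57.0, 31.0, 118.0, -75.0, 107.0, -92.0], None]
up -1 90 [[36.0, 57.0, 4.0, 90.0, -54.0, 102.0, -114.0], [5.0, 56.0, 27.0, 113.0, -72.0, 105.0, -96.0]]
[[ 0.17 -0.    0.98]
 [ 0.   -1.   -0.  ]
 [ 0.98  0.   -0.17]]
```

```bash
python3 - <<'E'
from geo import *
import cv2
o=[180,0,29.88]
r.move_to([.4564,.1782,.17],o); print(r.get_time())
r.move_linear([.4564,.1782,.021],v=.12); r.gripper_to(.02,60)
print(r.get_time(),r.get_opening(),r.get_grasp_force(),r.get_eef_pos(),r.get_wrist_force())
r.move_linear([.4564,.1782,.2],v=.15)
y=97.55
t=np.array([.4202,-.1864]);d=np.array([np.cos(np.radians(y)),np.sin(np.radians(y))])
r.move_to([*(t+d*.075),.2],[180,0,y])
r.move_linear([*(t+d*.075),.098],v=.12)
print(r.get_time(),r.get_opening(),r.get_grasp_force(),r.get_eef_pos(),r.get_wrist_force())
s=r.capture("scene");t=r.capture("top")
h=lambda im,x,y:cv2.resize(im[y-37:y+37,x-50:x+50,::-1],(400,300),interpolation=cv2.INTER_CUBIC)
cv2.imwrite("pics/held.png",np.hstack([h(s,330,200),h(t,330,225)]))
E
```

```text
2.8417
4.75 0.03533629014993332 60.772224543616176 [0.45646436 0.1782476  0.02131815] [-1.19033737 -0.77356971  7.97348263]
8.4167 0.035175951075203486 59.985311132040806 [ 0.41057956 -0.1119941   0.09845945] [-0.54475834  0.57898213 -2.26729843]
```

View pics/held.png

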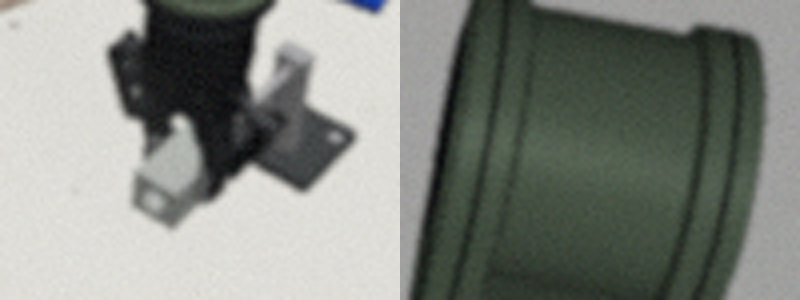

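The block is held straight and level in front of the peg (block end at scene crop (155,195), peg beyond the fingers). Now I feel for the bore.

```bash
cat > feel.py <<'E'
from geo import *
t=np.array([.4202,-.1864]);d=np.array([np.cos(np.radians(97.55)),np.sin(np.radians(97.55))])
n=np.array([-d[1],d[0]])
def feel(side=0,z=.0985,k=-.001):
    r.dwell(.2)
    hit=r.move_linear([*(t+d*k+n*side),z],v=.03,f_stop=5)
    p=r.get_eef_pos();w=r.get_wrist_force()
    print("hit",hit,"depth mm",1e3*(.035-(p[:2]-t)@d),"side",1e3*(p[:2]-t)@n,"z",p[2],"F",w.round(2),"M",np.round(r.get_torque(),2),"t",r.get_time(),"open",r.get_opening())
    return hit
E
python3 -c "
from feel import *
feel()"
```

```text
hit True depth mm 8.724975689358576 side 0.1206576947262636 z 0.09806068498422435 F [ 0.94  3.5  -2.12] M [ 0.69 -0.05  0.01] t 10.275 open 0.0353193481800864
```

It stopped about 6–9 mm in, which fits the shallow recess. I'll withdraw and try the other end.

```bash
python3 - <<'E'
from feel import *
y=-82.45
r.move_linear([*(t+d*.085),.0985],v=.12)
r.move_linear([*(t+d*.085),.16],v=.15)
print(r.get_time())
r.move_to([*(t+d*.085),.16],[180,0,y]); print(r.get_time())
r.move_linear([*(t+d*.06),.0985],v=.12)
feel()
E
```

```text
11.475
13.5167
hit False depth mm 35.916586517286945 side -0.014806189124067523 z 0.09851789639629494 F [ 0.72  0.13 -3.18] M [-0.04  0.05  0.01] t 16.6 open 0.035296801266878466
```

```bash
python3 - <<'E'
from feel import *
r.dwell(.3)
r.move_linear([*(t+d*.1),.0985],v=.12)
r.move_linear([*(t+d*.14),.3],v=.2)
q0=r.get_q();print(r.get_time(),np.round(q0))
for phi in(-105,-90,-82,-70,70,90,105):
  for P in([.45,0,.3],[.45,.1,.3],[.5,0,.35],[.5,.1,.35],[.5,-.1,.35]):
    for tl in(0,8):
      q=r.inverse_kinematics(P,up(1,phi,tl))
      if q is not None: print(phi,P,tl,np.round(q).tolist(),round(np.abs(np.array(q)-q0).max()))
E
```

```text
19.0667 [ 43.  36. -73. 111.  39.  63. 142.]
-105 [0.45, 0, 0.3] 0 [-31.0, 62.0, -2.0, 90.0, 48.0, 111.0, 109.0] 74
-105 [0.45, 0, 0.3] 8 [-24.0, 58.0, -14.0, 90.0, 49.0, 113.0, 105.0] 68
-105 [0.45, 0.1, 0.3] 0 [-44.0, 66.0, 11.0, 78.0, 39.0, 114.0, 121.0] 87
-105 [0.45, 0.1, 0.3] 8 [-38.0, 62.0, -2.0, 78.0, 41.0, 115.0, 114.0] 81
-105 [0.5, 0, 0.35] 0 [-34.0, 61.0, 11.0, 80.0, 50.0, 110.0, 126.0] 84
-105 [0.5, 0, 0.35] 8 [-28.0, 57.0, -2.0, 79.0, 51.0, 113.0, 122.0] 72
-105 [0.5, 0.1, 0.35] 0 [-45.0, 67.0, 24.0, 67.0, 41.0, 115.0, 137.0] 96
-105 [0.5, 0.1, 0.35] 8 [-45.0, 63.0, 24.0, 66.0, 37.0, 112.0, 138.0] 96
-105 [0.5, -0.1, 0.35] 0 [-20.0, 58.0, -2.0, 88.0, 60.0, 110.0, 118.0] 71
-105 [0.5, -0.1, 0.35] 8 [-14.0, 54.0, -14.0, 87.0, 61.0, 113.0, 116.0] 59
-90 [0.45, 0, 0.3] 0 [-29.0, 60.0, -14.0, 103.0, 57.0, 110.0, 98.0] 72
-90 [0.45, 0, 0.3] 8 [-21.0, 58.0, -29.0, 103.0, 58.0, 115.0, 95.0] 64
-90 [0.45, 0.1, 0.3] 0 [-43.0, 62.0, -2.0, 90.0, 50.0, 110.0, 110.0] 87
-90 [0.45, 0.1, 0.3] 8 [-37.0, 59.0, -14.0, 90.0, 51.0, 112.0, 106.0] 80
-90 [0.5, 0, 0.35] 0 [-26.0, 57.0, -14.0, 
[... 3387 characters left out ...]
8
105 [0.45, 0.1, 0.3] 0 [19.0, 60.0, -6.0, 99.0, -59.0, 96.0, 69.0] 98
105 [0.45, 0.1, 0.3] 8 [21.0, 56.0, -10.0, 99.0, -56.0, 89.0, 64.0] 95
105 [0.5, 0, 0.35] 0 [30.0, 61.0, -14.0, 79.0, -54.0, 106.0, 50.0] 92
105 [0.5, 0, 0.35] 8 [19.0, 57.0, 9.0, 79.0, -59.0, 114.0, 58.0] 97
105 [0.5, 0.1, 0.35] 0 [11.0, 58.0, 8.0, 88.0, -67.0, 111.0, 62.0] 106
105 [0.5, 0.1, 0.35] 8 [15.0, 54.0, -1.0, 88.0, -61.0, 100.0, 56.0] 100
105 [0.5, -0.1, 0.35] 0 [41.0, 66.0, -27.0, 66.0, -44.0, 111.0, 38.0] 104
105 [0.5, -0.1, 0.35] 8 [36.0, 61.0, -14.0, 65.0, -46.0, 113.0, 44.0] 98<sys>:0: UserWarning: Gimbal lock detected. Setting third angle to zero since it is not possible to uniquely determine all angles.
```

```bash
python3 - <<'E'
from feel import *
import cv2
r.move_to([.5,0,.35],up(1,-90,5)); r.dwell(.6)
R=Ro.from_euler("xyz",r.get_tool_rot(),degrees=True).as_matrix()
print(r.get_time(),r.get_q(),r.get_eef_pos(),R[:,0].round(3),r.get_opening(),r.get_grasp_force(),r.get_wrist_force(),np.abs(r.get_qd()).max())
u,v=proj("scene",r.get_eef_pos()).astype(int);print(u,v)
s=r.capture("scene");t=r.capture("top")
s=s[max(0,v-60):v+60,u-80:u+80]
cv2.imwrite("pics/end.png",np.hstack([cv2.resize(s,(400,300)),cv2.resize(t,(400,300))])[:,:,::-1])
E
```

```text
21.425 [-26.23884902  54.30163567 -14.20074142  93.18120139  62.33932393
 112.11117775 112.72360669] [5.00013884e-01 1.49975319e-07 3.49995674e-01] [-0.    -0.087  0.996] 0.035189464970336044 60.34522715723142 [-6.28098076e-04  3.05653882e-01 -3.85598127e+00] 0.0985409677426296
274 135
```

View pics/end.png

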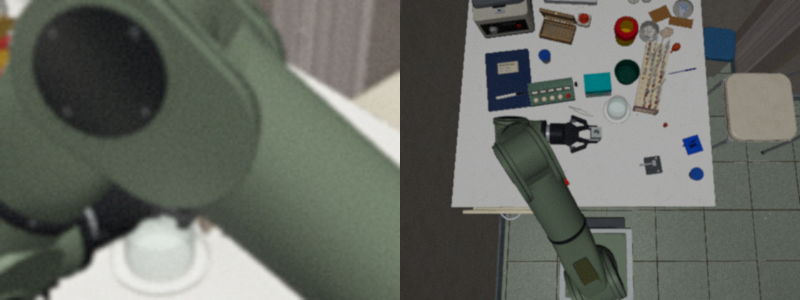

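The top view shows the block upright in the fingers at (595,132), well clear of everything, with the stand and the visible bystanders in place. The grip reads 60 N, the tilt is 5° and the arm is at rest, so I'm handing in.

```bash
python3 -c "
from station import r
print(r.hand_in(), r.get_time())"
```

```text
the job is handed in; nothing more can be done
the job is handed in; nothing more can be done
```

I handed the job in (no verdict returned): the first end stopped after 6–9 mm on the peg, the other went on about 36 mm, and I finished with that bored end up, about 5° off vertical, held at rest about 35 cm above the table.

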